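Square up the swing fence of a strip-cutting board

ROBOT

A 6-joint arm with a two-finger parallel gripper is mounted at the origin on the work surface. World frame = base frame: x ahead of the robot, y to its left, z up, the work surface at z = 0. Lengths are in m, angles in rad, forces in N, time in s.
With the tool pointing down it reaches from about 0.425 to 0.95 m from the base axis. Payload 14.7 kg.
Tool frame: the origin (TCP) lies at the very end of the fingers, on their centre line; the grasp point (between the pads) lies 19 mm behind it; z points along the fingers, y is the line along which they close (so a half turn about z gives the same grasp; the last joint's range is limited). The gripper opens to 85 mm and grips with 20 to 120 N. Pads are 22 mm wide; open, the fingers measure 114 mm over their backs; the gripper's body (76 mm by 85 mm) begins 54 mm behind the grasp point. The pads swing forward as they close: fully open they stand 13 mm farther back than shut.
Start: joints at [-1.236, 0.48, 1.596, -0, 1.065, -0.047], TCP at [0.242, -0.603, 0.231] pointing down, gripper open.
Joint ranges: [-2.75, 2.75], [-0.82, 2.05], [0.23, 2.67], [-1.56, 4.7], [0.09, 2.69], [-2.92, 2.92]. Speed limits (rad/s): [1.89, 1.89, 2.39, 3.01, 3.01, 3.01].

INTERFACE

Orientations are given as a unit quaternion [x, y, z, w].
In Python, from cell import read_state, snapshot, calibration, finish_job, look_for, cut_out, spot_point gives the robot as it stands.
- The arm moves only by the tool step_arm, never from a script. Its argument "deltas" is a list that holds one entry, the list of rows, each a list of 7 numbers: the shift along the tool's x, y, z scaled (see below), then the turn, a rotation vector about the tool's x, y, z scaled (see below), then the closure, from 0 (fully open) to 1 (shut). A call has exactly 8 rows; each row is the pose to reach, as a shift and turn from the pose commanded when the call began, along the tool's axes at that moment; what a row does not reach only later rows make up. The controller multiplies each number of a shift by 1 m and each number of a turn by pi/4 rad. A row lasts 1/8 s, in which the tool goes at most 62.5 mm and 10.7 degrees, less where a joint would pass 70% of its speed; a pose out of reach is approached as far as the arm can. A call with a number of a shift or a turn outside -1 to 1 is refused whole. A call with a gripper value outside its range is refused whole. The fingers move at their own pace and stop on an object; the grip force is fixed at half the most. Time passes only in rows, so rows that repeat a pose let the fingers close, or fill a call up. It gives the time, the measured TCP pose, the force, the opening and the grip force at its end, in the units of the state.
- read_state(): the state, without advancing time (a new reading comes with each control period).
- snapshot(name): name is "scene" or "top" or "wrist"; returns the picture (384x512x3 uint8, red, green, blue); there is no depth.
- calibration(name): a dict with "fov_y" (degrees; the focal length in pixels is half the picture's height over the tangent of half this angle, whatever the lens; pixels are square), "cx", "cy" (the principal point, pixels), "rvec" (rotation vector, rad) and "tvec" (3), from world to camera coordinates, as OpenCV has them. Camera axes: x right, y down, z forward; pixel columns grow to the right and rows downward; lengths in m; the calibration is good to about 2 mm. The wrist camera is an equidistant fisheye: a pixel r from the principal point sees the ray r / f radians off the axis. A picture is of the moment at which its call begins: read the wrist's pose just before it. calibration takes no time and is no camera call; for the wrist camera it gives the pose at the moment of the call.
- finish_job(): hands the job in; it is judged then, once.
Trained networks look in the newest picture that a camera, given by its name, has taken for a name from the list of things; names that differ only in an ending like _2 or _b are one class to them, and where a whole thing is asked for, a point or a joint stands for the part that bears it (a point fixed in the world has none). Each returns a list of dicts, best first, with "conf" (0 to 1); they miss things now and then, are a little off and sometimes report something else, mostly with a low value. They report only what shows in the picture. A call takes as long as a camera call. They do not tell look-alikes from the thing itself.
- look_for(camera, name): "box" ([left, top, width, height] in pixels, round what is visible of it).
- cut_out(camera, name): "pixels" (384x512 bool, what is visible of it) and "box" ([left, top, width, height] in pixels, round what is visible of it).
- spot_point(camera, name): "centre" ([column, row] in pixels: a listed point, or the origin of a listed thing).
The state is a dict: "time": time; "qpos": joint angles; "qd": joint speeds; "tau": joint torques, N m; "position": TCP position; "tool_rot": TCP orientation; "contact_force": force on the tool from outside, world axes, zero at the start; "wrist_torque": the same for the moment, N m; "grip_width": opening from 0.0 (shut) to 1.0 (fully open); "grip_force": force on a finger pad.
Only numpy, scipy, OpenCV 4.12 (cv2) and the standard library are available. Lean on these libraries where they do the work, as an engineer would, in place of code of your own. Each camera call takes 0.05 s, during which the arm holds its last target. There are 200 camera calls.

TASK

The sprung fence on the test-strip cutting board leans inwards. Take the aluminium setting square with the wooden handle, lay it flat on the board and press it into the corner until its two outer faces lie flush along both fences, so that the sprung fence stands square to the fixed one. Finish while holding it there: keep hold of the square and keep it pressed against both fences, without letting go, and leave the tube rack, the reader and the test cassette where they are.

Things in the scene. Friction and masses are not known exactly. Their poses are not given: they have to be found in the camera images.
- square: Loose L-shaped aluminium square, about 250 g, handle up; legs are bars 24 mm wide, 12 mm thick. Origin: underside, below the handle's middle; z up. Long leg (150 mm, goes along the fixed fence): outer face is the plane x = +40 mm, y from +40 to -110 mm. Short leg (110 mm, goes along the swing fence): outer face is the plane y = +40 mm, x from +40 to -70 mm.
- square_corner (a point): The outer corner of the square, on its underside: x = +40, y = +40, z = 0 mm in the square's frame. Axes as the square's.
- handle (a point): Middle of the square's handle, 42 mm above its underside, axes as the square's. The handle is an upright wooden rib standing on both legs across the inside of the corner: 84 mm long along (1, -1, 0), 18 mm thick along (1, 1, 0), from 12 to 58 mm above the underside. Pinch it across the 18 mm, fingertips above the legs.
- board: Grey-green plastic strip-cutting board with a thin white grid, 200 mm (x) by 240 mm (y), 12 mm thick, fixed to the bench. Origin: under its centre; z up. The two fences stand on its +x and +y sides; the other two sides are open.
- corner (a point): The inside corner on the board's top, where the face of the fixed fence and the face of the swing fence, once square, meet: x = +80, y = +100, z = +12 mm in the board's frame. Axes as the board's.
- fixed_fence: Aluminium bar 18 mm thick and 16 mm high, screwed to the board's top along its +x side. Origin at the inside corner on the board's top, axes as the board's: the face to touch is the plane x = 0, from y = +18 to -217 mm.
- swing_fence: Aluminium bar 18 mm thick, 16 mm high on the board's +y side, turning about an upright pin. Origin on the pin at the board's top, x = -10, y = +9 mm from the inside corner. The bar runs from x = +8 to -155 mm in its own frame; the face to touch is its plane y = -9 mm. Its axes are parallel to the board's when it is square.
- swing_end (a point): The swing fence's free end: x = -155, y = -9, z = 0 mm in its frame (a small knob there reaches 30 mm above the board). A light spring (0.2 to 0.3 N m) holds this end leaning in over the board by some 27 mm, 0.18 rad from square, against a stop. Pushed outwards (board's +y) it gives way, at most 0.06 rad past square; let go, it springs back.
- tube_rack: Bystander: green plastic tube rack 70 x 110 mm, 28 mm high, with two capped tubes reaching 62 mm. Loose. Origin under its centre.
- reader: Bystander: grey and white hand-held reader, 85 x 205 mm, 39 mm high, lying beyond the board. Loose. Origin on its underside, 75 mm from its far (screen) end along y.
- cassette: Bystander: small white plastic test cassette 20 x 70 mm, 5 mm thick, lying beyond the board. Loose. Origin under its centre.
Things that resemble listed ones, but are neither listed nor needed, are in the scene too. Leave any red, turquoise or yellow look-alike of the square alone.

How it is judged:
By the outcome, as a careful person would: the job done as asked, in the order asked, and still so for the second after the job is handed in, while the arm keeps its last pose, push and grip.
It also fails if it takes over 45 s, if anything falls off the work surface, if the arm or the gripper's body presses on something with over 40 N, if the wrist force passes 120 N, or if a joint passes its speed limit or range.

## Working session

There is one attempt and no reset: what is moved stays moved. The work goes in short steps, Python scripts to look and compute and a tool call to move; the robot and the scene stay as the last step left them, time stands still between calls to the robot, and variables do not carry over. Pictures are saved under pics/ and viewed, at most 10 in all, crops included, and the job is handed in when it is done.

Besides the shell and the picture viewer there is one more tool, called as name(argument=value, ...), one argument or row to a line, values as JSON. step_arm: Moves the arm, as the interface text tells. Its arguments: {"type":"object","properties":{"deltas":{"type":"array"}},"required":["deltas"]}

```bash
ls; mkdir -p pics; cat > h.py <<'E'
import numpy as np, cv2
from scipy.spatial.transform import Rotation as R
from cell import *
def ray(cam,px,cal=None):
    c=cal or calibration(cam); f=192/np.tan(np.radians(c["fov_y"]/2))
    d=np.array([px[0]-c["cx"],px[1]-c["cy"]])/f
    if cam=="wrist":
        r=np.hypot(*d); v=np.array([*(d*np.sinc(r/np.pi)),np.cos(r)])
    else: v=np.array([*d,1.])
    M=R.from_rotvec(np.ravel(c["rvec"])).as_matrix()
    return -M.T@np.ravel(c["tvec"]), M.T@v
def at(cam,px,z,cal=None):
    o,v=ray(cam,px,cal); return o+v*(z-o[2])/v[2]
def proj(cam,P,cal=None):
    c=cal or calibration(cam); f=192/np.tan(np.radians(c["fov_y"]/2))
    q=R.from_rotvec(np.ravel(c["rvec"])).apply(P)+np.ravel(c["tvec"])
    if cam=="wrist":
        r=np.hypot(q[0],q[1]); k=np.arctan2(r,q[2])/max(r,1e-9)
        return np.array([c["cx"]+f*q[0]*k,c["cy"]+f*q[1]*k])
    return np.array([c["cx"]+f*q[0]/q[2],c["cy"]+f*q[1]/q[2]])
def save(cam,name):
    im=snapshot(cam); cv2.imwrite("pics/"+name,im[...,::-1]); return im
E
python3 - <<'E'
from h import *
a=save("top","top0.png"); b=save("scene","scene0.png")
cv2.imwrite("pics/both.png",cv2.resize(np.vstack([a,b])[...,::-1],None,fx=.75,fy=.75))
for n,z in [("square_corner",.0),("handle",.042),("square",0),("corner",.012),("swing_end",.012),("board",0),("swing_fence",.012),("fixed_fence",.012),("tube_rack",0),("reader",0),("cassette",0)]:
    for d in spot_point("top",n)[:3]: print(n,round(d["conf"],2),np.round(d["centre"]),np.round(at("top",d["centre"],z),3))
E
```

```text
pics
square_corner 0.86 [426. 228.] [ 0.383 -0.667  0.   ]
square_corner 0.83 [357. 131.] [ 0.735 -0.448  0.   ]
square_corner 0.81 [319. 204.] [ 0.47  -0.303  0.   ]
handle 0.9 [332. 207.] [ 0.455 -0.34   0.042]
handle 0.88 [412. 217.] [ 0.417 -0.606  0.042]
handle 0.76 [347. 136.] [ 0.703 -0.4    0.042]
square 0.95 [333. 211.] [ 0.445 -0.348  0.   ]
square 0.87 [411. 219.] [ 0.414 -0.618  0.   ]
square 0.73 [139. 204.] [0.477 0.332 0.   ]
corner 0.75 [318. 205.] [ 0.463 -0.295  0.012]
corner 0.68 [216. 157.] [0.641 0.06  0.012]
swing_end 0.83 [220. 203.] [0.475 0.043 0.012]
board 0.82 [242. 183.] [ 0.547 -0.032  0.   ]
board 0.3 [220. 202.] [0.481 0.045 0.   ]
swing_fence 0.52 [214. 163.] [0.619 0.067 0.012]
fixed_fence 0.67 [214. 157.] [0.64  0.067 0.012]
tube_rack 0.77 [136. 205.] [0.471 0.341 0.   ]
reader 0.86 [270. 119.] [ 0.783 -0.133  0.   ]
reader 0.25 [140. 203.] [0.48  0.326 0.   ]
cassette 0.41 [191. 115.] [0.802 0.152 0.   ]
```

View pics/top0.png

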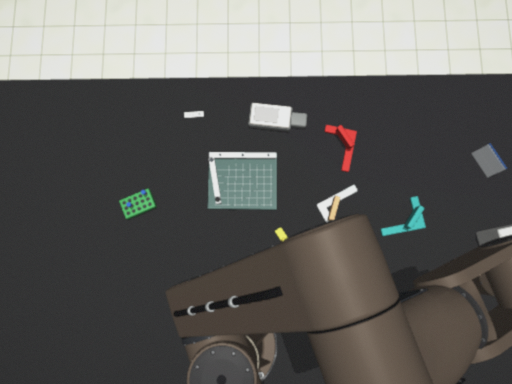

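View pics/scene0.png

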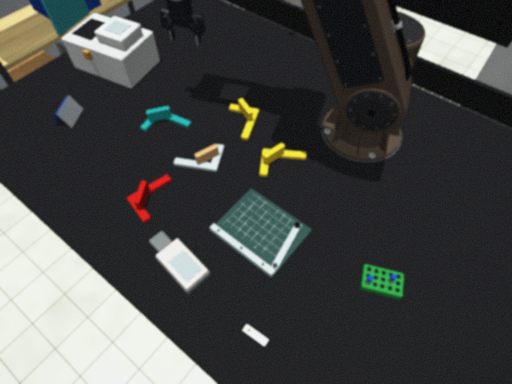

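The aluminium square with the wooden handle sits at about (333,207) in the top view, with its corner at (319,204) and its long leg running to (357,188). The board's inside corner is at (213,157), and the swing fence leans in to (218,201). Next I move above the square for a close look.

```bash
cat >> h.py <<'E'
def delta(P,yaw,P0=None,R0=None):
    """yaw: world angle of tool y; tool down. Prints scaled shift+turn in tool axes."""
    s=read_state(); P0=s["position"] if P0 is None else P0
    R0=R.from_quat(s["tool_rot"]) if R0 is None else R0
    c,n=np.cos(yaw),np.sin(yaw)
    best=None
    for g in (1,-1):
        y=g*np.array([c,n,0]); z=np.array([0,0,-1.]); x=np.cross(y,z)
        r=(R0.inv()*R.from_matrix(np.c_[x,y,z])).as_rotvec()
        if best is None or np.linalg.norm(r)<np.linalg.norm(best): best=r
    print("shift",np.round(R0.inv().apply(np.array(P)-P0),4),"turn",np.round(best/(np.pi/4),4))
E
python3 - <<'E'
from h import *
s=read_state(); print(np.round(R.from_quat(s["tool_rot"]).as_matrix(),3), s["position"],s["contact_force"],s["grip_width"])
c=calibration("wrist"); o,v=ray("wrist",(c["cx"],c["cy"])); print("cam",o,v,c["fov_y"])
delta([.44,-.34,.25],np.radians(68))
E
```

```text
[[ 0.928  0.373 -0.   ]
 [ 0.373 -0.928  0.   ]
 [-0.    -0.    -1.   ]] [ 0.24220971 -0.60316739  0.23131562] [-0.3110223   1.32727977 -0.01462483] 1.001422536569105
cam [ 0.31116298 -0.57479107  0.37508452] [-0.2716929  -0.10850176 -0.95624805] 65.70646984690485
shift [ 0.2816 -0.1705 -0.0187] turn [-0.      0.      0.9751]
```

step_arm(
  deltas=[
    [[0.035, -0.021, -0.019, 0, 0, 0.12, 0], [0.07, -0.043, -0.019, 0, 0, 0.24, 0], [0.12, -0.07, -0.019, 0, 0, 0.4, 0], [0.17, -0.1, -0.019, 0, 0, 0.6, 0], [0.22, -0.13, -0.019, 0, 0, 0.8, 0], [0.26, -0.16, -0.019, 0, 0, 0.975, 0], [0.28, -0.17, -0.019, 0, 0, 0.975, 0], [0.28, -0.17, -0.019, 0, 0, 0.975, 0]],
  ],
)

```text
time: 1.65
position: [0.4397, -0.34, 0.2505]
tool_rot: [0.982, -0.19, 0.0, 0.0]
contact_force: [0.3, -0.5, 0.4]
grip_width: 0.999
grip_force: 0.0
```

```bash
python3 - <<'E'
from h import *
s=read_state(); print(s["position"],s["time"],s["qpos"])
cal=calibration("wrist"); save("wrist","w1.png"); save("top","top1.png")
for n,z in [("square_corner",.0),("handle",.042),("square",0)]:
  for cam in("wrist","top"):
    for d in spot_point(cam,n)[:3]: print(cam,n,round(d["conf"],2),np.round(d["centre"]),np.round(at(cam,d["centre"],z,cal if cam=="wrist" else None),4))
for n,z in [("corner",.012),("swing_end",.012),("board",0),("swing_fence",.012),("fixed_fence",.012)]:
    for d in spot_point("top",n)[:3]: print(n,round(d["conf"],2),np.round(d["centre"]),np.round(at("top",d["centre"],z),3))
E
```

```text
[ 0.43966218 -0.33995778  0.25046729] 1.65 [-7.12823106e-01  3.28547765e-01  1.79263637e+00  1.33853101e-04
  1.02005993e+00  1.23931602e+00]
wrist square_corner 0.87 [459. 127.] [ 0.3862 -0.6586 -0.    ]
wrist square_corner 0.86 [222. 280.] [ 0.2924 -0.2228  0.    ]
wrist square_corner 0.8 [215. 162.] [ 0.4635 -0.2903  0.    ]
top square_corner 0.91 [424. 228.] [ 0.3824 -0.6605  0.    ]
top square_corner 0.69 [192. 114.] [0.8035 0.1517 0.    ]
top square_corner 0.57 [357. 132.] [ 0.7313 -0.447   0.    ]
wrist handle 0.7 [177. 296.] [ 0.311 -0.162  0.042]
wrist handle 0.62 [257. 163.] [ 0.4484 -0.3451  0.042 ]
wrist handle 0.58 [335. 306.] [ 0.205  -0.3748  0.042 ]
top handle 0.59 [345. 139.] [ 0.6929 -0.3943  0.042 ]
top handle 0.55 [280. 246.] [ 0.3246 -0.1622  0.042 ]
top handle 0.49 [332. 209.] [ 0.4452 -0.3375  0.042 ]
wrist square 0.96 [431. 112.] [ 0.4235 -0.6124  0.    ]
wrist square 0.88 [332. 289.] [ 0.2058 -0.3802  0.    ]
wrist square 0.78 [255. 154.] [ 0.4537 -0.3446  0.    ]
top square 0.76 [341. 142.] [ 0.6936 -0.3872  0.    ]
top square 0.71 [410. 216.] [ 0.4244 -0.6142  0.    ]
top square 0.47 [332. 209.] [ 0.4517 -0.3443  0.    ]
corner 0.92 [214. 158.] [0.637 0.066 0.012]
swing_end 0.61 [221. 201.] [0.481 0.042 0.012]
board 0.6 [242. 182.] [ 0.553 -0.032  0.   ]
swing_fence 0.82 [216. 163.] [0.618 0.06  0.012]
fixed_fence 0.87 [213. 155.] [0.648 0.071 0.012]
fixed_fence 0.5 [190. 113.] [0.803 0.156 0.012]
```

View pics/w1.png

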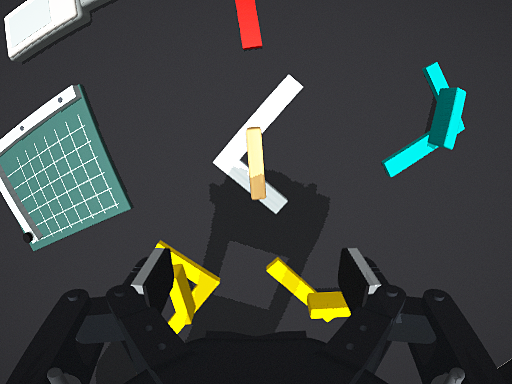

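The wrist view shows the square with its corner near (214,162), long-leg end near (290,74), short-leg end near (277,213), and handle top from (254,128) to (258,180). The yellow look-alikes are close to the base, at (180,285) and (310,290).

```bash
python3 - <<'E'
from h import *
from scipy.optimize import least_squares
cal=calibration("wrist")
for n,p,z in [("corner",(214,162),.012),("long end",(290,74),.012),("long end in",(303,86),.012),("short end",(277,213),.012),("short in",(288,203),.012),("hA",(254,128),.058),("hB",(258,178),.058)]:
    print(n,np.round(at("wrist",p,z,cal),4))
pts=[((214,162),(40,40,12)),((290,74),(40,-110,12)),((303,86),(16,-110,12)),((277,213),(-70,40,12)),((288,203),(-70,16,12))]
def res(v,ret=0):
    out=[]
    for p,q in pts:
        w=R.from_euler("z",v[2]).apply(np.array(q)/1000)+[v[0],v[1],0]
        out.append(proj("wrist",w,cal)-p)
    return np.ravel(out)
s=least_squares(res,[.44,-.34,.4]); print(s.x,np.degrees(s.x[2]),np.round(s.fun.reshape(-1,2),1))
T=lambda q:proj("wrist",R.from_euler("z",s.x[2]).apply(np.array(q)/1000)+[s.x[0],s.x[1],0],cal)
print("handle top ends",T((30,-30,58)),T((-30,30,58)))
delta([s.x[0],s.x[1],.09],s.x[2]+np.pi/4)
E
```

```text
corner [ 0.4651 -0.2926  0.012 ]
long end [ 0.5343 -0.4263  0.012 ]
long end in [ 0.5141 -0.4362  0.012 ]
short end [ 0.368  -0.3437  0.012 ]
short in [ 0.3758 -0.3627  0.012 ]
hA [ 0.4888 -0.3591  0.058 ]
hB [ 0.4334 -0.3416  0.058 ]
[ 0.44792552 -0.34622789  0.4782791 ] 27.40337388269018 [[-0.2  0.1]
 [-0.5  0.4]
 [ 0.6  0.9]
 [-0.4  0.6]
 [ 0.4 -2.1]]
handle top ends [254.10816376 128.35538714] [259.74988959 200.29230907]
shift [0.0105 0.0011 0.1603] turn [ 0.      0.     -0.0982]
```

step_arm(
  deltas=[
    [[0.01, 0.001, 0.05, 0, 0, -0.098, 0], [0.0105, 0.001, 0.1, 0, 0, -0.098, 0], [0.0105, 0.001, 0.15, 0, 0, -0.098, 0], [0.0105, 0.001, 0.19, 0, 0, -0.098, 0], [0.0105, 0.001, 0.215, 0, 0, -0.098, 0], [0.0105, 0.001, 0.226, 0, 0, -0.098, 0], [0.0105, 0.001, 0.226, 0, 0, -0.098, 0.3], [0.0105, 0.001, 0.226, 0, 0, -0.098, 1]],
  ],
)

```text
time: 3.3
position: [0.4486, -0.3464, 0.0254]
tool_rot: [0.988, -0.153, 0.001, 0.0]
contact_force: [0.1, -0.6, 0.4]
grip_width: 0.606
grip_force: 0.0
```

step_arm(
  deltas=[
    [[0, 0, 0, 0, 0, 0, 1], [0, 0, 0, 0, 0, 0, 1], [0, 0, 0, 0, 0, 0, 1], [0, 0, 0, 0, 0, 0, 1], [0, 0, 0, 0, 0, 0, 1], [0, 0, 0, 0, 0, 0, 1], [0, 0, 0, 0, 0, 0, 1], [0, 0, 0, 0, 0, 0, 1]],
  ],
)

```text
time: 4.3
position: [0.4484, -0.3462, 0.0252]
tool_rot: [0.988, -0.153, 0.001, 0.0]
contact_force: [-0.2, 0.2, 10.6]
grip_width: 0.203
grip_force: 59.6
```

```bash
python3 - <<'E'
from h import *
delta([.53,-.06,.18],np.radians(45)); print(read_state()["qpos"])
E
```

```text
shift [-0.0085 -0.2974 -0.1549] turn [ 3.000e-04 -1.500e-03  6.093e-01]
[-7.11003662e-01  6.48731900e-01  1.94317853e+00 -1.56361153e-05
  5.48463574e-01  1.16664809e+00]
```

step_arm(
  deltas=[
    [[0, 0, -0.015, 0, 0, 0, 1], [0, 0, -0.05, 0, 0, 0, 1], [0, -0.015, -0.09, 0, 0, 0.05, 1], [-0.002, -0.045, -0.125, 0, 0, 0.12, 1], [-0.004, -0.085, -0.15, 0, 0, 0.22, 1], [-0.006, -0.13, -0.155, 0, 0, 0.33, 1], [-0.007, -0.17, -0.155, 0, 0, 0.43, 1], [-0.008, -0.2, -0.155, 0, 0, 0.5, 1]],
  ],
)

```text
time: 5.3
position: [0.501, -0.1513, 0.1804]
tool_rot: [0.939, -0.343, 0.0, -0.0]
contact_force: [0.3, 0.1, -3.4]
grip_width: 0.197
grip_force: 59.0
```

step_arm(
  deltas=[
    [[0, -0.03, 0, 0, 0, 0.04, 1], [0, -0.055, 0, 0, 0, 0.08, 1], [0, -0.075, 0, 0, 0, 0.1, 1], [0, -0.09, 0, 0, 0, 0.11, 1], [0, -0.09, 0, 0, 0, 0.11, 1], [0, -0.09, 0, 0, 0, 0.11, 1], [0, -0.09, 0, 0, 0, 0.11, 1], [0, -0.09, 0, 0, 0, 0.11, 1]],
  ],
)

```text
time: 6.3
position: [0.5586, -0.0844, 0.1793]
tool_rot: [0.924, -0.383, -0.0, 0.0]
contact_force: [0.2, 0.2, -2.9]
grip_width: 0.199
grip_force: 59.1
```

```bash
python3 - <<'E'
from h import *
s=read_state(); print(s["position"],s["time"],s["contact_force"],s["grip_width"],np.round(R.from_quat(s["tool_rot"]).as_matrix(),3))
cal=calibration("wrist"); im=save("wrist","w2.png"); a=save("top","t2.png")
cv2.imwrite("pics/w2z.png",cv2.resize(im[...,::-1],None,fx=1.56,fy=1.56))
zs=s["position"][2]-.0235
for n,z in [("square_corner",zs),("handle",zs+.042),("corner",.012),("swing_end",.012),("swing_fence",.012),("fixed_fence",.012),("board",0)]:
  for cam in("wrist","top"):
    for d in spot_point(cam,n)[:2]: print(cam,n,round(d["conf"],2),np.round(d["centre"]),np.round(at(cam,d["centre"],z,cal if cam=="wrist" else None),4))
E
```

```text
[ 0.55859118 -0.08439729  0.17933452] 6.3 [ 0.21549578  0.18826591 -2.86823325] 0.19892113349301146 [[ 0.706 -0.708 -0.   ]
 [-0.708 -0.706  0.   ]
 [-0.     0.    -1.   ]]
wrist square_corner 0.7 [166. 235.] [ 0.5978 -0.0431  0.1558]
wrist square_corner 0.59 [453. 241.] [ 0.4478 -0.1799  0.1558]
top square_corner 0.84 [359. 132.] [ 0.6825 -0.4154  0.1558]
top square_corner 0.7 [297. 252.] [ 0.3024 -0.2084  0.1558]
wrist handle 0.7 [439. 274.] [ 0.4772 -0.1516  0.1978]
wrist handle 0.56 [257. 269.] [ 0.5581 -0.0845  0.1978]
top handle 0.83 [346. 135.] [ 0.6575 -0.363   0.1978]
top handle 0.78 [348. 282.] [ 0.2116 -0.3495  0.1978]
wrist corner 0.97 [120. 223.] [0.6376 0.0698 0.012 ]
wrist corner 0.41 [258. 266.] [ 0.4809 -0.0106  0.012 ]
wrist swing_fence 0.8 [125. 235.] [0.6239 0.0775 0.012 ]
wrist fixed_fence 0.67 [120. 221.] [0.6391 0.0671 0.012 ]
wrist fixed_fence 0.25 [256. 232.] [ 0.5145 -0.0399  0.012 ]
```

View pics/w2z.png

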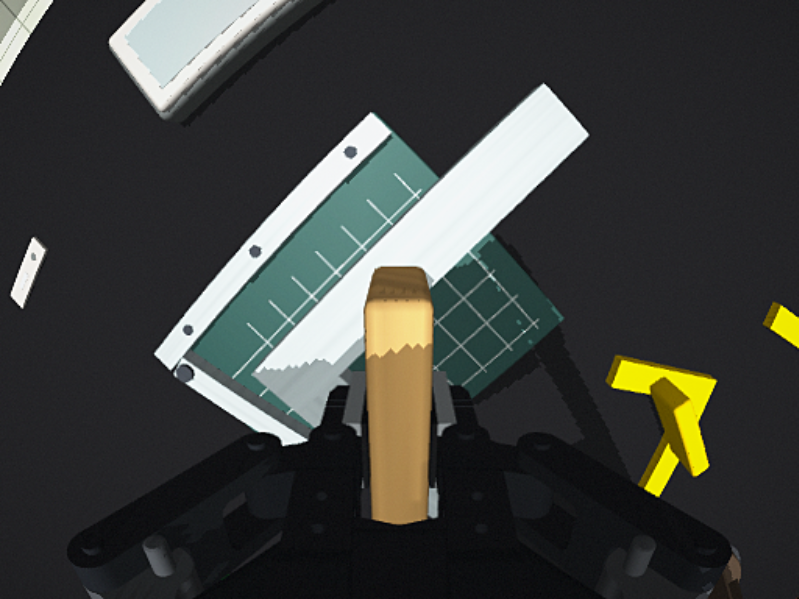

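The square hangs level in the grip, parallel to the board. In the zoomed wrist view the fixed fence's top edge runs from (155,353) to (372,113) and (391,134), and the swing-fence pin is at (184,372). I'll fit the board pose from these points.

```bash
python3 - <<'E'
from h import *
from scipy.optimize import least_squares
cal=calibration("wrist")
def fit(pts,v0,z0):
    def res(v):
        return np.ravel([proj("wrist",R.from_euler("z",v[2]).apply(np.array(q)/1000)+[v[0],v[1],z0],cal)-np.array(p)/1.5605 for p,q in pts])
    s=least_squares(res,v0,loss="soft_l1"); print(np.round(s.x[:2],4),"yaw",np.degrees(s.x[2]),np.round(s.fun.reshape(-1,2),1).tolist()); return s.x
c=fit([((155,353),(18,18,28-12)),((372,113),(18,-217,16)),((391,134),(0,-217,16)),((184,372),(-10,9,16)),((563,319),(-180,-220,0))],[.638,.068,0],.012)
zs=read_state()["position"][2]-.0252
q=fit([((253,372),(40,40,12)),((543,83),(40,-110,12)),((589,134),(16,-110,12))],[.5586,-.0844,0],zs)
E
```

```text
[0.6364 0.0672] yaw -1.2631514918789346 [[-0.8, 0.1], [-0.6, 0.2], [0.0, -0.4], [1.0, -0.5], [0.7, 0.6]]
[ 0.5592 -0.0845] yaw 0.12831405305877872 [[-0.1, 0.1], [0.3, -0.3], [-0.2, 0.1]]
```

step_arm(
  deltas=[
    [[-0.01, -0.018, 0.01, 0, 0, 0.01, 1], [-0.023, -0.04, 0.03, 0, 0, 0.02, 1], [-0.034, -0.058, 0.055, 0, 0, 0.03, 1], [-0.04, -0.068, 0.08, 0, 0, 0.031, 1], [-0.0407, -0.0695, 0.105, 0, 0, 0.031, 1], [-0.0407, -0.0695, 0.125, 0, 0, 0.031, 1], [-0.0407, -0.0695, 0.135, 0, 0, 0.031, 1], [-0.0407, -0.0695, 0.137, 0, 0, 0.031, 1]],
  ],
)

```text
time: 8.1
position: [0.5791, -0.0062, 0.042]
tool_rot: [0.919, -0.394, -0.0, 0.0]
contact_force: [0.2, 0.1, -2.8]
grip_width: 0.203
grip_force: 59.1
```

step_arm(
  deltas=[
    [[0, 0, 0, 0, 0, 0, 1], [0, 0, 0.001, 0, 0, 0, 1], [0, 0, 0.002, 0, 0, 0, 1], [0, 0, 0.003, 0, 0, 0, 1], [0, 0, 0.004, 0, 0, 0, 1], [0, 0, 0.0045, 0, 0, 0, 1], [0, 0, 0.005, 0, 0, 0, 1], [0, 0, 0.005, 0, 0, 0, 1]],
  ],
)

```text
time: 9.1
position: [0.5793, -0.0061, 0.0373]
tool_rot: [0.919, -0.394, -0.0, -0.0]
contact_force: [0.1, -0.4, -2.8]
grip_width: 0.203
grip_force: 59.3
```

```bash
python3 - <<'E'
from h import *
s=read_state(); print(s["position"],s["contact_force"],s["wrist_torque"],s["grip_width"])
cal=calibration("wrist"); im=save("wrist","w3.png")
cv2.imwrite("pics/w3z.png",cv2.resize(im[...,::-1],None,fx=1.56,fy=1.56))
E
```

```text
[ 0.57925087 -0.00612429  0.03729734] [ 0.10275547 -0.41939899 -2.77397181] [-0.02228699  0.05366376 -0.02148404] 0.2032307288186281
```

View pics/w3z.png

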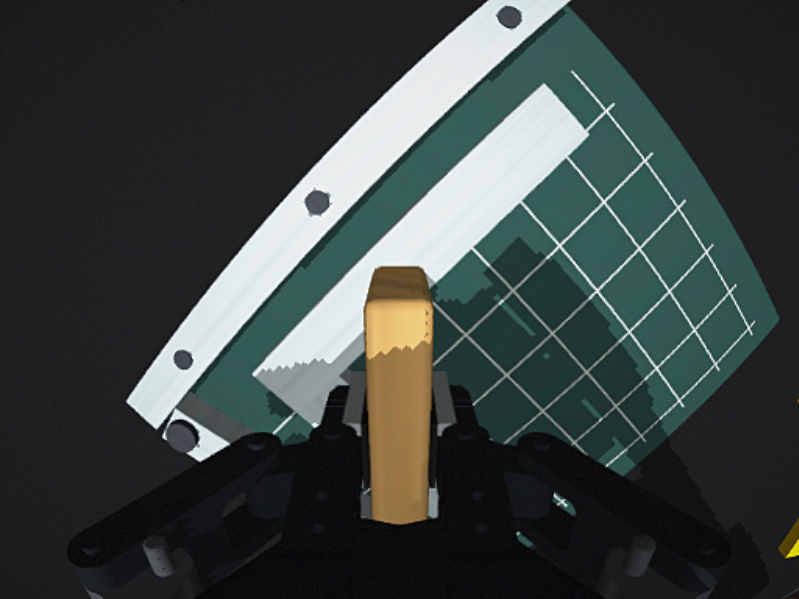

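The wrist view shows the square inside both fences, with its corner at (253,372) and the fence corner near (185,400). The force reading says it is still just above the board, so I lower it until it touches.

step_arm(
  deltas=[
    [[0, 0, 0.0003, 0, 0, 0, 1], [0, 0, 0.0006, 0, 0, 0, 1], [0, 0, 0.0009, 0, 0, 0, 1], [0, 0, 0.0012, 0, 0, 0, 1], [0, 0, 0.0015, 0, 0, 0, 1], [0, 0, 0.0018, 0, 0, 0, 1], [0, 0, 0.002, 0, 0, 0, 1], [0, 0, 0.002, 0, 0, 0, 1]],
  ],
)

```text
time: 10.15
position: [0.5793, -0.0061, 0.0372]
tool_rot: [0.919, -0.394, 0.0, -0.0]
contact_force: [-11.0, 1.1, 36.6]
grip_width: 0.201
grip_force: 65.2
```

step_arm(
  deltas=[
    [[0, 0, -0.0016, 0, 0, 0, 1], [0, 0, -0.0016, 0, 0, 0, 1], [0.0025, -0.0025, -0.0016, 0, 0, 0, 1], [0.005, -0.005, -0.0016, 0, 0, 0, 1], [0.007, -0.007, -0.0016, 0, 0, 0, 1], [0.0085, -0.0085, -0.0016, 0, 0, 0, 1], [0.009, -0.009, -0.0016, 0, 0, 0, 1], [0.009, -0.009, -0.0016, 0, 0, 0, 1]],
  ],
)

```text
time: 11.15
position: [0.5902, -0.0063, 0.0372]
tool_rot: [0.919, -0.394, -0.001, 0.0]
contact_force: [-14.0, 1.4, 21.3]
grip_width: 0.206
grip_force: 63.0
```

step_arm(
  deltas=[
    [[0, 0, -0.0006, 0, 0, 0, 1], [0, 0, -0.0012, 0, 0, 0, 1], [0, 0, -0.0012, 0, 0, 0, 1], [0.0004, -0.0004, -0.0012, 0, 0, 0, 1], [0.0007, -0.0007, -0.0012, 0, 0, 0, 1], [0.001, -0.001, -0.0012, 0, 0, 0, 1], [0.001, -0.001, -0.0012, 0, 0, 0, 1], [0.001, -0.001, -0.0012, 0, 0, 0, 1]],
  ],
)

```text
time: 12.15
position: [0.5934, -0.0065, 0.0381]
tool_rot: [0.919, -0.394, -0.0, -0.0]
contact_force: [-1.0, -0.2, -2.6]
grip_width: 0.205
grip_force: 59.2
```

step_arm(
  deltas=[
    [[0, 0, 0.0004, 0, 0, 0, 1], [0, 0, 0.0007, 0, 0, 0, 1], [0.0004, -0.0004, 0.0007, 0, 0, 0, 1], [0.0008, -0.0008, 0.0007, 0, 0, 0, 1], [0.0012, -0.0012, 0.0007, 0, 0, 0, 1], [0.0016, -0.0016, 0.0007, 0, 0, 0, 1], [0.0016, -0.0016, 0.0007, 0, 0, 0, 1], [0.0016, -0.0016, 0.0007, 0, 0, 0, 1]],
  ],
)

```text
time: 13.15
position: [0.5942, -0.0065, 0.0374]
tool_rot: [0.919, -0.394, -0.001, 0.0]
contact_force: [-9.8, 0.7, 5.9]
grip_width: 0.205
grip_force: 60.7
```

step_arm(
  deltas=[
    [[-0.0015, -0.0015, 0, 0, 0, 0, 1], [-0.0045, -0.0045, 0, 0, 0, 0, 1], [-0.0085, -0.0085, 0, 0, 0, 0, 1], [-0.0125, -0.0125, 0, 0, 0, 0, 1], [-0.016, -0.016, 0, 0, 0, 0, 1], [-0.0195, -0.0195, 0, 0, 0, 0, 1], [-0.022, -0.022, 0, 0, 0, 0, 1], [-0.022, -0.022, 0, 0, 0, 0, 1]],
  ],
)

```text
time: 14.15
position: [0.5948, 0.0238, 0.0374]
tool_rot: [0.919, -0.394, -0.001, 0.001]
contact_force: [-8.2, -9.0, 7.0]
grip_width: 0.201
grip_force: 60.9
```

```bash
python3 - <<'E'
from h import *
s=read_state(); print(s["position"],s["contact_force"],s["wrist_torque"])
im=save("wrist","w4.png"); t=save("top","t4.png")
A=cv2.resize(im[150:342,30:286],(768,576),interpolation=cv2.INTER_CUBIC)
cv2.imwrite("pics/w4z.png",A[...,::-1])
E
```

```text
[0.59477025 0.02383139 0.03738923] [-8.24895326 -9.04814009  7.02892625] [-1.52557134  1.52833293  0.16400868]
```

View pics/w4z.png

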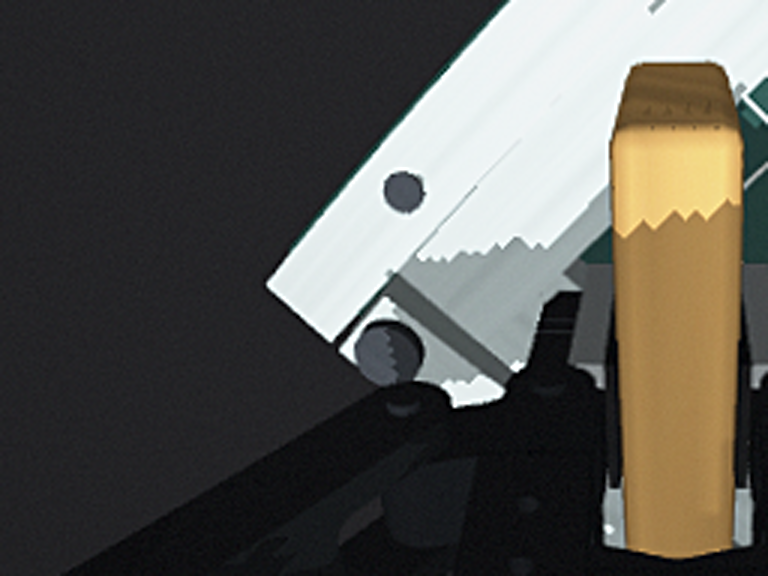

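The long leg lies against the fixed fence, and the square's corner is a few mm short of the swing fence's pin end, at (390,285) in the crop. I keep sliding towards +y.

step_arm(
  deltas=[
    [[-0.0005, -0.0005, 0, 0, 0, 0, 1], [-0.001, -0.001, 0, 0, 0, 0, 1], [-0.0015, -0.0015, 0, 0, 0, 0, 1], [-0.002, -0.002, 0, 0, 0, 0, 1], [-0.0025, -0.0025, 0, 0, 0, 0, 1], [-0.003, -0.003, 0, 0, 0, 0, 1], [-0.0033, -0.0033, 0, 0, 0, 0, 1], [-0.0033, -0.0033, 0, 0, 0, 0, 1]],
  ],
)

```text
time: 15.25
position: [0.5948, 0.0275, 0.0375]
tool_rot: [0.919, -0.394, -0.001, 0.001]
contact_force: [-11.5, -19.9, 9.8]
grip_width: 0.203
grip_force: 61.2
```

step_arm(
  deltas=[
    [[-0.0003, -0.0003, 0, 0, 0, 0, 1], [-0.0006, -0.0006, 0, 0, 0, 0, 1], [-0.0008, -0.0008, 0, 0, 0, 0, 1], [-0.0008, -0.0008, 0, 0, 0, 0, 1], [-0.0008, -0.0008, 0, 0, 0, 0, 1], [-0.0008, -0.0008, 0, 0, 0, 0, 1], [-0.0008, -0.0008, 0, 0, 0, 0, 1], [-0.0008, -0.0008, 0, 0, 0, 0, 1]],
  ],
)

```text
time: 16.25
position: [0.5947, 0.0278, 0.0376]
tool_rot: [0.919, -0.394, -0.001, 0.002]
contact_force: [-12.6, -29.4, 11.8]
grip_width: 0.199
grip_force: 61.6
```

```bash
python3 - <<'E'
from h import *
s=read_state(); print(s["position"],s["contact_force"],s["wrist_torque"])
im=save("wrist","w5.png"); sc=save("scene","s5.png"); t=save("top","t5.png")
A=cv2.resize(im[60:272,90:402],(784,533),interpolation=cv2.INTER_CUBIC)
cv2.imwrite("pics/w5z.png",A[...,::-1])
B=cv2.resize(sc[170:290,190:330],None,fx=3,fy=3,interpolation=cv2.INTER_CUBIC)
C=cv2.resize(t[140:220,190:290],(450,360),interpolation=cv2.INTER_CUBIC)
cv2.imwrite("pics/st5.png",np.hstack([B[:360],C])[:,:800,::-1])
E
```

```text
[0.59472614 0.02779268 0.03758301] [-12.57773967 -29.39333957  11.7995856 ] [-5.08939606  1.9796778  -0.04403355]
```

View pics/w5z.png

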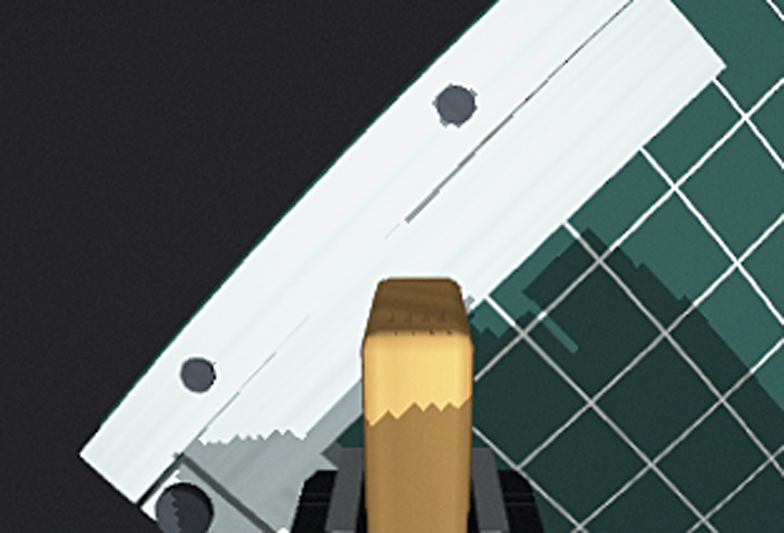

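View pics/st5.png

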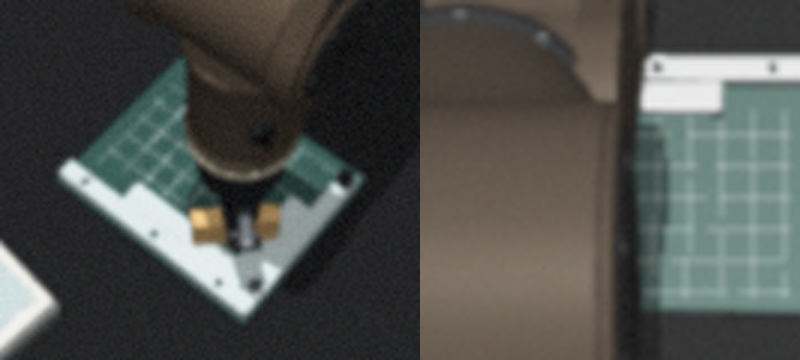

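The fit is almost right. There is a hairline dark line along the fixed fence towards the far end of the long leg, at (410,218) to (630,5), so the square is turned very slightly. I ease the y push, add x push and give it a little yaw.

step_arm(
  deltas=[
    [[0.0002, -0.0002, 0, 0, 0, -0.002, 1], [0.0004, -0.0003, 0, 0, 0, -0.004, 1], [0.0007, -0.0004, 0, 0, 0, -0.006, 1], [0.001, -0.0005, 0, 0, 0, -0.009, 1], [0.0012, -0.0006, 0, 0, 0, -0.011, 1], [0.0012, -0.0006, 0, 0, 0, -0.011, 1], [0.0012, -0.0006, 0, 0, 0, -0.011, 1], [0.0012, -0.0006, 0, 0, 0, -0.011, 1]],
  ],
)

```text
time: 17.4
position: [0.5949, 0.0276, 0.0375]
tool_rot: [0.921, -0.39, -0.002, 0.002]
contact_force: [-18.0, -26.3, 17.3]
grip_width: 0.199
grip_force: 62.6
```

```bash
python3 - <<'E'
from h import *
s=read_state(); print(s["position"],s["contact_force"],s["wrist_torque"],np.round(s["tool_rot"],4))
im=save("wrist","w6.png"); 
A=cv2.resize(im[60:272,90:402],(784,533),interpolation=cv2.INTER_CUBIC)
cv2.imwrite("pics/w6z.png",A[...,::-1])
for f in("w5.png","w6.png"):
    g=cv2.imread("pics/"+f,0).astype(float)
    # darkness deficit across the seam, seam pixels along zoom line (180,460)->(640,0)
    out=[]
    for k in np.linspace(0,1,12):
        c=np.array([90,60])+np.array([190+k*440,445-k*437])*312/784
        n=np.array([-.70,-.71]); v=[cv2.getRectSubPix(g.astype(np.float32),(1,1),tuple(map(float,c+n*t)))[0,0] for t in np.arange(-5,5.1,.5)]
        out.append((int(np.median(v)),int(min(v)),round(float(np.sum(np.clip(np.median(v)-np.array(v),0,None))*.5/np.median(v)),2)))
    print(f,out)
E
```

```text
[0.59488006 0.02761266 0.03753098] [-17.96167152 -26.33185922  17.29473173] [-4.59624249  2.76554017 -0.41627927] [ 0.9207 -0.3902 -0.002   0.002 ]
w5.png [(162, 157, 0.05), (237, 197, 0.24), (237, 213, 0.12), (238, 230, 0.04), (239, 238, 0.02), (241, 240, 0.02), (240, 153, 0.69), (240, 135, 0.8), (239, 147, 0.61), (240, 170, 0.39), (237, 183, 0.33), (235, 164, 0.42)]
w6.png [(161, 159, 0.03), (237, 198, 0.24), (238, 230, 0.03), (239, 237, 0.03), (240, 238, 0.02), (241, 239, 0.03), (241, 153, 0.78), (240, 168, 0.48), (240, 171, 0.46), (241, 190, 0.26), (238, 223, 0.09), (236, 232, 0.04)]
```

View pics/w6z.png

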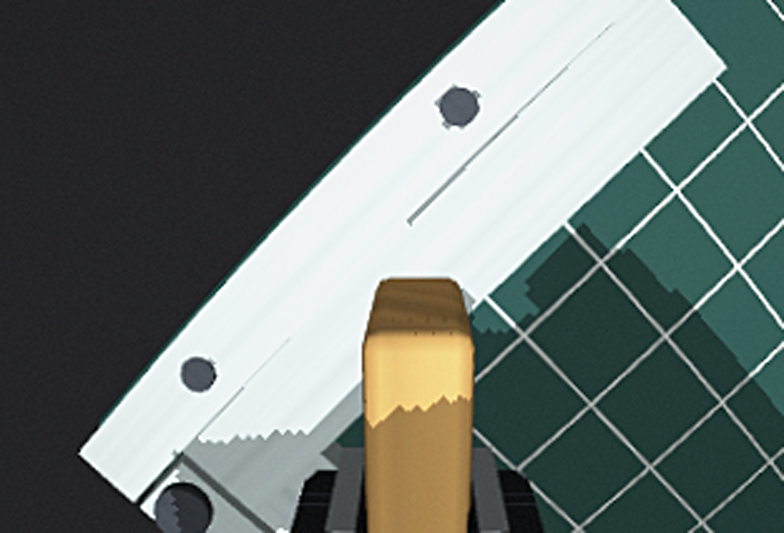

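The seam along the fixed fence has nearly closed. The band at (200,475) to (275,530) should be the 4 mm of swing-fence wall that stands above the square, so I check that numerically.

```bash
python3 - <<'E'
from h import *
cal=calibration("wrist"); g=snapshot("wrist"); 
c=np.array([.6364,.0672,.012]); Rb=R.from_euler("z",np.radians(-1.26))
W=lambda q:proj("wrist",Rb.apply(np.array(q)/1000)+c,cal)
gr=cv2.cvtColor(g,cv2.COLOR_RGB2GRAY).astype(np.float32)
for x in(-8,-14,-20,-26):
    a,b=W((x,0,12)),W((x,0,16)); u=(b-a)/np.linalg.norm(b-a)
    print(x,"expected wall px",round(float(np.linalg.norm(b-a)),2),[int(cv2.getRectSubPix(gr,(1,1),tuple(map(float,a+u*t)))[0,0]) for t in np.arange(-4,7,.5)])
A=cv2.resize(g[200:290,110:230],None,fx=6,fy=6,interpolation=cv2.INTER_CUBIC)
B=cv2.resize(snapshot("scene")[195:275,190:330],None,fx=5,fy=5,interpolation=cv2.INTER_CUBIC)
cv2.imwrite("pics/s6.png",B[...,::-1])
E
```

```text
-8 expected wall px 3.42 [159, 160, 162, 164, 162, 158, 141, 113, 88, 79, 76, 77, 81, 101, 133, 156, 164, 167, 170, 168, 122, 55]
-14 expected wall px 3.44 [156, 156, 157, 158, 159, 153, 134, 109, 89, 77, 75, 74, 81, 100, 130, 155, 166, 164, 163, 164, 164, 163]
-20 expected wall px 3.47 [165, 165, 166, 169, 172, 161, 144, 116, 87, 76, 75, 74, 78, 93, 132, 162, 164, 164, 162, 160, 160, 161]
-26 expected wall px 3.5 [165, 167, 166, 167, 169, 169, 154, 115, 81, 74, 72, 74, 79, 98, 123, 146, 161, 164, 162, 160, 159, 157]
```

View pics/s6.png

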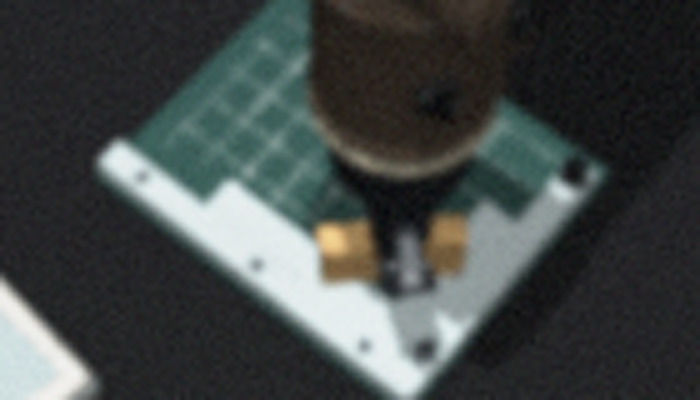

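The measured band is about 3.5 px wide all along, against 3.45 px expected for a flush fit. In the scene view the swing fence stands parallel to the board's edge. I hand the job in.

```bash
python3 -c "
from cell import *
print(finish_job())"
```

```text
the job is handed in; nothing more can be done
None
```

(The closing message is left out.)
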